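Ring the call bell and hold up the serving carrier

ROBOT

A 6-joint arm with a two-finger parallel gripper is mounted at the origin on a cart in front of the work surface, level with it; the furniture and walls round the work are solid. World frame = base frame: x ahead of the robot, y to its left, z up, the work surface at z = 0. Lengths are in m, angles in degrees, forces in N, time in s.
With the tool pointing down it reaches from about 0.325 to 0.85 m from the base axis. Payload 4.4 kg.
Tool frame: the origin (TCP) lies on the front face of the gripper's body, between the roots of the fingers; the fingertips stand 97 mm ahead of it and the grasp point (between the pads) lies 78 mm ahead of it; z points along the fingers, x is the direction in which the jaws open and shut, and the axes are right-handed (so a half turn about z gives the same grasp; the last joint's range is limited). The gripper opens to 94 mm and grips with 3 to 60 N. Pads are 16 mm wide; open, the fingers measure 119 mm over their backs; the gripper's body (75 mm by 177 mm) begins 78 mm behind the grasp point.
Start: joints at [59.215, 11.837, 88.321, -0, 79.842, -8.623], TCP at [0.217, 0.533, 0.303] pointing down, gripper open.
Joint ranges: [-156.59, 156.59], [-49.26, 127.26], [12.9, 141.05], [-63.56, 243.56], [4.71, 150.69], [-161.64, 161.64]. Speed limits (degrees/s): [159.86, 159.86, 180, 180, 180, 180].

INTERFACE

Orientations are given as [roll, pitch, yaw] about the fixed x, y, z axes, in that order (R = Rz(yaw) Ry(pitch) Rx(roll)).
In Python, from station import get_state, read_camera, camera_params, finish_job, search_frame, outline_of, pinpoint gives the robot as it stands. The module is installed in compiled form; this text tells all that it offers.
- The arm moves only by the tool play_rows, never from a script. Its argument "steps" is a list of rows, each a list of 3 entries, a list of its own where there are three numbers: the opening, from 0 (shut) to 1 (fully open), then the shift along the tool's x, y, z in mm, then the turn, a rotation vector about the tool's x, y, z in rad. A call has 1 to 5 rows; each row is the pose to reach, as a shift and turn from the pose commanded when the call began, along the tool's axes at that moment; what a row does not reach only later rows make up. A row lasts 1/10 s, in which the tool goes at most 50 mm and 8.59 degrees, less where a joint would pass 70% of its speed; a pose out of reach is approached as far as the arm can. A call with a gripper value outside its range is refused whole. The fingers move at their own pace and stop on an object; the grip force is fixed at half the most. Time passes only in rows, so rows that repeat a pose let the fingers close. It gives the time, the measured TCP pose, the force and the opening at its end, in the units of the state.
- get_state(): the state, without advancing time (a new reading comes with each control period).
- read_camera(name): name is "scene" or "side" or "wrist"; returns the picture (400x640x3 uint8, red, green, blue); there is no depth.
- camera_params(name): a dict with "intrinsics" (3x3 intrinsics, pixels), "k1" (the pictures are not rectified: a ray, as slopes to the right and down, at radius r is drawn at 1 + k1 r^2 times it, then the intrinsics apply), "camera_from_world" (4x4, takes a point from world to camera coordinates); the wrist camera has in their place "hand_eye" (4x4, takes a point from camera to tool coordinates, whose origin is the TCP and whose axes are the tool frame's). Camera axes: x right, y down, z forward; pixel columns grow to the right and rows downward; lengths in m; the calibration is good to about 2 mm. A picture is of the moment at which its call begins: read the wrist's pose just before it. camera_params takes no time and is no camera call.
- finish_job(): hands the job in, once; it reports no verdict.
Trained networks look in the newest picture that a camera, given by its name, has taken for a name from the list of things; names that differ only in an ending like _2 or _b are one class to them, and where a whole thing is asked for, a point or a joint stands for the part that bears it (a point fixed in the world has none). Each returns a list of dicts, best first, with "score" (0 to 1); they miss things now and then, are a little off and sometimes report something else, mostly with a low value. They report only what shows in the picture. A call takes as long as a camera call. They do not tell look-alikes from the thing itself.
- search_frame(query, camera): "bbox" ([centre column, centre row, width, height] in pixels, round what is visible of it).
- outline_of(query, camera): "region" (400x640 bool, what is visible of it) and "bbox" ([centre column, centre row, width, height] in pixels, round what is visible of it).
- pinpoint(query, camera): "location" ([column, row] in pixels: a listed point, or the origin of a listed thing).
The state is a dict: "t": time; "joint_positions": joint angles; "joint_vel": joint speeds; "joint_efforts": joint torques, N m; "position": TCP position; "orientation": TCP orientation; "contact_force": force on the tool from outside, world axes, zero at the start; "torque": the same for the moment, N m; "grip_width": opening from 0.0 (shut) to 1.0 (fully open).
Only numpy, scipy, OpenCV 4.12 (cv2) and the standard library are available. Lean on these libraries where they do the work, as an engineer would, in place of code of your own. Each camera call takes 0.05 s, during which the arm holds its last target. There are 200 camera calls.

TASK

Call for service: press the bell's plunger all the way down to its stop and let it spring back up. Then grip the wooden serving carrier by its handle bar, over the balance point so that it hangs level (the jar is heavier than the bowl), lift it with the jar and the bowl standing in it about 8 cm clear of the counter, and hold it there level and still for at least two seconds. The program finishes while still holding the carrier up; nothing is put down, and the other things on the counter are left alone.

Things in the scene. Friction and masses are not known exactly. Their poses are not given: they have to be found in the camera images.
- bell: Desk call bell: steel dome 74 mm across and 46 mm high on a dark base plate 80 mm across, held fast to the counter. Origin at the centre of its underside, z up. It can stand to the left or to the right of the carrier.
- bell_head (a point): Centre of the top face of the bell's plunger head, a steel button 21 mm across, 68 mm above the counter when up; moves down with the plunger.
- bell_plunger (a joint): Travel of the plunger in m: 0 up, 0.008 pressed down to its stop. A spring resists with 1.5 N at the start and 4.5 N at the stop, and brings it back up when let go.
- carrier: Loose wooden serving carrier, 140 mm (its x) by 240 mm (its y), about 0.40 kg evenly spread. Origin at the centre of its underside. Tray floor 10 mm thick, 30 mm high long sides, 50 mm high ends; at the middle of each end a 44 mm wide, 10 mm thick post rises to 152 mm. A straight handle bar runs along its y between the posts above the middle.
- handle (a point): Middle of the carrier's handle bar, 135 mm above its underside. The bar lies along the carrier's y, is 16 mm thick across (its x), 22 mm tall and free over 220 mm; the space beneath it down to the jar's top is about 29 mm.
- jar: Small glass clip-top jar with pebbles, 72x63x85 mm, about 0.26 kg, standing loose in one half of the carrier, about 60 mm from its middle under the handle bar (which half varies). Origin at the centre of its underside, z up.
- bowl: Small cream bowl, 72x77x28 mm, about 0.10 kg, standing loose in the other half of the carrier. Origin at the centre of its underside, z up.
- tin: Bystander: round dark green tin with lid, 66 mm across, 45 mm high, loose on the counter behind the work. Origin at the centre of its underside.
- pinch_bowl: Bystander: small grey bowl, 71x68x30 mm, loose on the counter behind the work. Origin at the centre of its underside.
- tall_jar: Bystander: glass jar with pebbles, 66 mm across, 127 mm high, loose on the counter behind the work. Origin at the centre of its underside.
Mind the look-alikes: they are no part of the job. What is shaped like the bowl but black is not meant. Leave any purple look-alike of the bell alone.

How it is judged (in metres and radians):
On the way, in this order (a step that is already met when the one before it is completed fails the run):
1. the bell's plunger is pressed down to its stop (7 of its 8 mm or more) (value of joint bell_plunger above 0.007 m), for 0.05 s.
2. the carrier is held up by its handle, level and still, the jar and the bowl standing in it, for 2 s (height (world z) of carrier between 0.05 and 0.15 m and angle between carrier's own z axis and vertical below 0.1 rad and linear speed of carrier below 0.03 m/s and angular speed of carrier below 0.2 rad/s and contact force between the fingers and carrier above 2 N and contact force between carrier and bell below 0.3 N and contact force between carrier and tin below 0.3 N and contact force between carrier and pinch_bowl below 0.3 N and contact force between carrier and tall_jar below 0.3 N and value of joint bell_plunger below 0.002 m and z of each of jar, bowl in the frame of carrier below 0.025 m and x of jar in the frame of carrier between -0.06 and 0.06 m and y of jar in the frame of carrier between -0.11 and 0.11 m and angle between each of jar, bowl's own z axis and vertical below 0.25 rad and x of bowl in the frame of carrier between -0.06 and 0.06 m and y of bowl in the frame of carrier between -0.11 and 0.11 m), for 2 s.
At the end, for the whole second after the job is handed in: The carrier is in the fingers with its underside 50 to 150 mm above the counter, within 0.10 rad of level, slower than 0.03 m/s and 0.2 rad/s, touching no bystander nor the bell; jar and bowl stand on its floor within 0.25 rad of upright; the bell's plunger is back up (under 2 mm) (all of step 2); the arm keeps its last pose, push and grip.
It fails at once if the carrier is tipped by more than 0.3 rad (angle between carrier's own z axis and vertical above 0.3 rad).
It fails at once if the jar or the bowl in the carrier is tipped over (angle between any of jar, bowl's own z axis and vertical above 0.5 rad).
It fails at once if the round tin is moved by more than 30 mm (distance of tin from where it was at the start of the episode above 0.03 m).
It fails at once if the small bowl on the counter is moved by more than 30 mm (distance of pinch_bowl from where it was at the start of the episode above 0.03 m).
It fails at once if the taller jar is moved by more than 30 mm (distance of tall_jar from where it was at the start of the episode above 0.03 m).
It also fails if it takes over 51 s, if anything falls off the work surface, if the arm or the gripper's body presses on something with over 40 N, if the wrist force passes 120 N, or if a joint passes its speed limit or range.

## Working session

There is one attempt and no reset: what is moved stays moved. The work goes in short steps, Python scripts to look and compute and a tool call to move; the robot and the scene stay as the last step left them, time stands still between calls to the robot, and variables do not carry over. Pictures are saved under pics/ and viewed, about 8 in all and at most 12, crops included, and the job is handed in when it is done.

Besides the shell and the picture viewer there is one more tool, called after "Call:" by a JSON object that holds its "op" and its "data", one argument or row to a line. play_rows: Moves the arm, as the interface text tells. Its arguments: {"type":"object","properties":{"steps":{"type":"array","items":{"type":"array"}}},"required":["steps"]}

```bash
mkdir -p pics; cat > h.py <<'E'
import numpy as np,cv2
from station import *
from scipy.spatial.transform import Rotation as R
def cam(name,st=None):
    p=camera_params(name);K=np.array(p['intrinsics']);k1=p['k1']
    if name=='wrist':
        st=st or get_state();T=np.eye(4);T[:3,:3]=R.from_euler('xyz',st['orientation'],degrees=True).as_matrix();T[:3,3]=st['position']
        W=T@np.array(p['hand_eye'])
    else: W=np.linalg.inv(np.array(p['camera_from_world']))
    return K,k1,W
def ray(c,px):
    K,k1,W=c
    u=cv2.undistortPoints(np.array([[px]],float),K,np.array([k1,0,0,0]))[0,0]
    d=W[:3,:3]@np.r_[u,1];return W[:3,3],d/np.linalg.norm(d)
def onz(c,px,z):
    o,d=ray(c,px);return o+d*(z-o[2])/d[2]
def tri(rs):
    A=sum(np.eye(3)-np.outer(d,d) for o,d in rs);b=sum((np.eye(3)-np.outer(d,d))@o for o,d in rs);return np.linalg.solve(A,b)
def proj(c,P):
    K,k1,W=c;V=np.linalg.inv(W);r=V[:3,:3]@np.array(P)+V[:3,3]
    x=r[:2]/r[2];x=x*(1+k1*(x@x));return K[:2,:2]@x+K[:2,2]
E
python3 - <<'E'
from h import *
print({k:np.round(v,3) for k,v in get_state().items()})
for n in ['scene','side','wrist']:
    c=cam(n);im=read_camera(n);cv2.imwrite(f'pics/{n}0.png',im[...,::-1])
    print(n,c[2][:3,3].round(3),c[2][:3,2].round(2))
    for q in ['bell','bell_head','carrier','handle','jar','bowl','tin','pinch_bowl','tall_jar']:
        print(q,[(np.round(r['location']).tolist(),round(r['score'],2)) for r in pinpoint(q,n)[:3]])
E
```

```text
{'t': np.float64(0.0), 'joint_positions': array([ 5.9215e+01,  1.1883e+01,  8.8404e+01, -2.0000e-03,  7.9840e+01,
       -8.6230e+00]), 'joint_vel': array([-0.002, -0.03 ,  0.022, -0.111,  0.024,  0.043]), 'joint_efforts': array([-1.0000e-03, -3.7088e+01, -2.8142e+01,  7.0000e-02,  3.6000e-02,
       -0.0000e+00]), 'position': array([0.217, 0.532, 0.302]), 'orientation': array([-1.79982e+02,  1.26000e-01,  6.78380e+01]), 'contact_force': array([-0.1  , -0.298, -0.246]), 'torque': array([ 0.013, -0.013, -0.007]), 'grip_width': np.float64(0.998)}
scene [ 0.033 -0.795  0.802] [ 0.49  0.55 -0.68]
bell [([324.0, 288.0], 0.95), ([354.0, 335.0], 0.84)]
bell_head [([324.0, 265.0], 0.62), ([353.0, 312.0], 0.5)]
carrier [([244.0, 214.0], 0.8)]
handle [([237.0, 169.0], 0.76)]
jar [([232.0, 195.0], 0.94)]
bowl [([264.0, 224.0], 0.81), ([256.0, 299.0], 0.67)]
tin [([321.0, 160.0], 0.56)]
pinch_bowl [([347.0, 192.0], 0.75)]
tall_jar [([400.0, 225.0], 0.7)]
side [ 0.12  -0.843  0.57 ] [ 0.47  0.71 -0.52]
bell [([333.0, 347.0], 0.92), ([310.0, 292.0], 0.84)]
bell_head [([310.0, 264.0], 0.65), ([334.0, 315.0], 0.43)]
carrier [([242.0, 219.0], 0.94)]
handle [([242.0, 168.0], 0.83), ([258.0, 227.0], 0.17)]
jar [([236.0, 205.0], 0.75), ([248.0, 219.0], 0.58)]
bowl [([262.0, 224.0], 0.84), ([240.0, 293.0], 0.6)]
tin [([333.0, 186.0], 0.98)]
pinch_bowl [([242.0, 168.0], 0.74), ([357.0, 211.0], 0.65)]
tall_jar [([408.0, 245.0], 0.71), ([260.0, 227.0], 0.29), ([334.0, 186.0], 0.15)]
wrist [0.14  0.564 0.384] [ 0.26 -0.11 -0.96]
bell []
bell_head []
carrier []
handle []
jar []
bowl []
tin []
pinch_bowl []
tall_jar []
```

```bash
python3 - <<'E'
from h import *
for n in ['scene','side']:
    im=cv2.imread(f'pics/{n}0.png');cv2.imwrite(f'pics/{n}c.png',cv2.resize(im[120:380,180:450],(780,750))[:600] if 0 else cv2.resize(im[130:370,170:450],(700,600)))
s,d=cam('scene'),cam('side')
P={'bellA':((324,288),(310,292)),'headA':((324,265),(310,264)),'bellB':((354,335),(333,347)),'headB':((353,312),(334,315)),'carrier':((244,214),(242,219)),'handle':((237,169),(242,168)),'jar':((232,195),(236,205)),'bowl':((264,224),(262,224)),'bowl2':((256,299),(240,293)),'tin':((321,160),(333,186)),'pinch':((347,192),(357,211)),'tall':((400,225),(408,245))}
z=dict(headA=.068,headB=.068,handle=.135,jar=.01,bowl=.01)
for k,(a,b) in P.items():
    print(k,onz(s,a,z.get(k,0)).round(3),onz(d,b,z.get(k,0)).round(3),tri([ray(s,a),ray(d,b)]).round(3))
E
```

```text
bellA [ 0.437 -0.353  0.   ] [ 0.441 -0.347  0.   ] [ 0.43  -0.362  0.017]
headA [ 0.441 -0.349  0.068] [ 0.441 -0.346  0.068] [ 0.436 -0.354  0.076]
bellB [ 0.404 -0.473 -0.   ] [ 0.405 -0.475  0.   ] [ 0.408 -0.47  -0.008]
headB [ 0.405 -0.466  0.068] [ 0.408 -0.47   0.068] [ 0.414 -0.46   0.055]
carrier [ 0.443 -0.059  0.   ] [ 0.435 -0.052  0.   ] [ 0.428 -0.079  0.021]
handle [ 0.446 -0.054  0.135] [ 0.446 -0.053  0.135] [ 0.445 -0.056  0.137]
jar [0.455 0.008 0.01 ] [ 0.443 -0.001  0.01 ] [0.454 0.016 0.   ]
bowl [ 0.452 -0.128  0.01 ] [ 0.46  -0.109  0.01 ] [ 0.435 -0.159  0.047]
bowl2 [ 0.316 -0.279  0.   ] [ 0.327 -0.279  0.   ] [ 0.323 -0.275 -0.006]
tin [ 0.723 -0.028  0.   ] [ 0.714 -0.035  0.   ] [ 0.731 -0.016 -0.013]
pinch [ 0.683 -0.171  0.   ] [ 0.693 -0.17   0.   ] [ 0.684 -0.175  0.004]
tall [ 0.693 -0.339  0.   ] [ 0.704 -0.339  0.   ] [ 0.69  -0.346  0.009]
```

View pics/scenec.png

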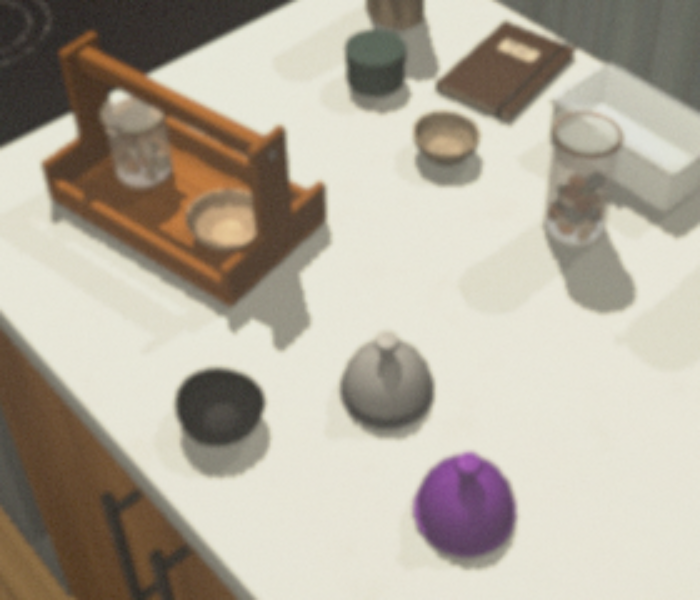

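View pics/sidec.png

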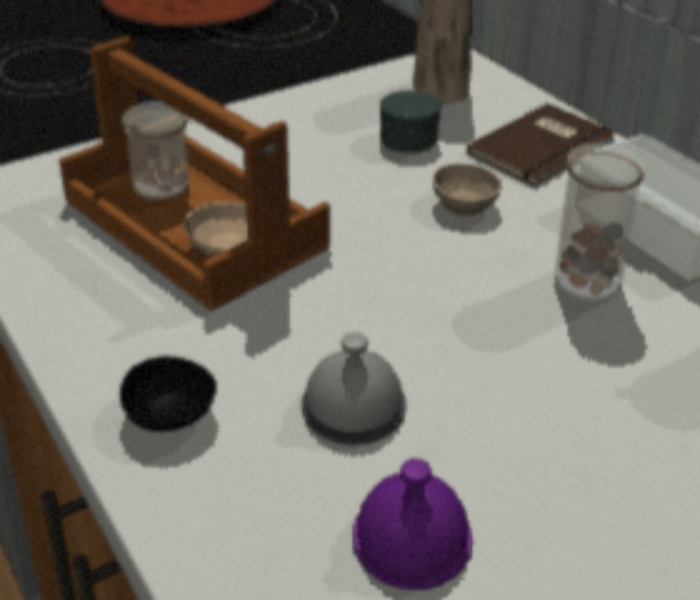

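Bell candidates are the steel one at scene (324,288) and the purple look-alike at (354,335); I choose the steel one. For the bowl, the cream one in the carrier at (264,224) is right, and the black one at (256,299) is not. The jar is in the carrier's far (+y) half. Next I go over the carrier to measure it from close by, on the way to the bell.

```bash
cat >> h.py <<'E'
def plan(p,yaw):
    s=get_state();M=R.from_euler('xyz',s['orientation'],degrees=True);T=R.from_euler('xyz',[180,0,yaw],degrees=True)
    print('t',round(s['t'],2),'pos',np.round(s['position'],4),np.round(s['orientation'],2),'shift',(M.inv().apply(np.array(p)-s['position'])*1000).round(1),'turn',(M.inv()*T).as_rotvec().round(3))
E
python3 -c "
from h import *
plan((.445,0,.36),0)"
```

```text
t 1.5 pos [0.2169 0.5325 0.3026] [-180.      0.     67.84] shift [-407.1  412.1  -57.4] turn [0.    0.    1.184]
```

Call:
{"op": "play_rows", "data": {
  "steps": [
    [1, [-36, 36, -10], [0, 0, 0.1]],
    [1, [-70, 70, -25], [0, 0, 0.25]],
    [1, [-105, 105, -40], [0, 0, 0.4]],
    [1, [-140, 140, -57], [0, 0, 0.55]],
    [1, [-175, 175, -57], [0, 0, 0.7]]
  ]
}}

```text
t: 2.0
position: [0.3119, 0.3085, 0.362]
orientation: [-180.0, -0.3, 27.4]
contact_force: [1.2, -0.8, 0.7]
grip_width: 1.002
```

```bash
python3 -c "
from h import *
plan((.445,0,.36),0)"
```

```text
t 2.0 pos [0.3119 0.3085 0.362 ] [-179.97   -0.3    27.44] shift [-24.  335.2   1.7] turn [-0.002 -0.005  0.479]
```

Call:
{"op": "play_rows", "data": {
  "steps": [
    [1, [-4, 49, 0], [0, 0, 0.12]],
    [1, [-8, 98, 0], [0, 0, 0.24]],
    [1, [-12, 147, 0], [0, 0, 0.36]],
    [1, [-16, 196, 0], [0, 0, 0.48]],
    [1, [-20, 245, 0], [0, 0, 0.48]]
  ]
}}

```text
t: 2.5
position: [0.4075, 0.0814, 0.3599]
orientation: [-180.0, -0.1, 0.1]
contact_force: [0.4, 0.2, 0.9]
grip_width: 0.997
```

Call:
{"op": "play_rows", "data": {
  "steps": [
    [0, [0, 50, 0], [0, 0, 0]],
    [0, [0, 87, 0], [0, 0, 0]],
    [0, [0, 87, 0], [0, 0, 0]],
    [0, [0, 87, 0], [0, 0, 0]]
  ]
}}

```text
t: 2.9
position: [0.4075, -0.0042, 0.3595]
orientation: [-180.0, -0.0, 0.1]
contact_force: [-0.8, 0.3, -0.2]
grip_width: 0.699
```

```bash
python3 - <<'E'
from h import *
plan((.445,0,.36),0)
st=get_state();im=read_camera('wrist');cv2.imwrite('pics/w1.png',im[...,::-1]);c=cam('wrist',st)
print(c[0],c[2].round(3))
for q in ['carrier','handle','jar','bowl']:
    r=pinpoint(q,'wrist')
    print(q,[(np.round(x['location']).tolist(),round(x['score'],2),onz(c,x['location'],dict(carrier=0.,handle=.135,jar=.01,bowl=.01)[q]).round(3)) for x in r[:2]])
E
```

```text
t 2.9 pos [ 0.4075 -0.0042  0.3595] [-1.7996e+02 -1.0000e-02  8.0000e-02] shift [37.6 -4.1 -0.5] turn [-0.001 -0.     0.001]
[[318.81456619   0.         318.21015066]
 [  0.         318.81456619 200.2285941 ]
 [  0.           0.           1.        ]] [[ 1.     0.002  0.     0.407]
 [ 0.002 -0.958 -0.286  0.08 ]
 [-0.     0.286 -0.958  0.441]
 [ 0.     0.     0.     1.   ]]
carrier [([343.0, 205.0], 0.56, array([ 0.444, -0.059, -0.   ])), ([338.0, 369.0], 0.24, array([ 0.441, -0.353,  0.   ]))]
handle [([357.0, 243.0], 0.87, array([ 0.448, -0.058,  0.135]))]
jar [([339.0, 164.0], 0.98, array([0.436, 0.003, 0.01 ]))]
bowl [([265.0, 335.0], 0.64, array([ 0.322, -0.275,  0.01 ])), ([348.0, 252.0], 0.62, array([ 0.451, -0.128,  0.01 ]))]
```

View pics/w1.png

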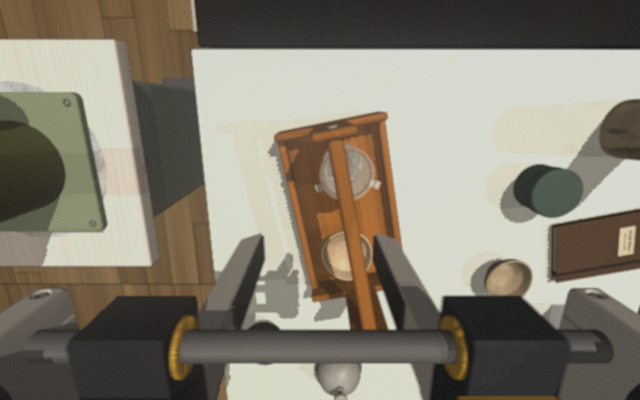

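```bash
python3 - <<'E'
from h import *
c=cam('wrist')
a=onz(c,(337,138),.146);b=onz(c,(368.5,328),.146);print(a,b,'yaw',np.degrees(np.arctan2(-(a-b)[0],(a-b)[1])))
m=[onz(c,p,.0) for p in ((316,299),(275,136),(387,113))];print(np.round(m,3))
plan((.441,-.348,.26),0)
E
```

```text
[0.42425853 0.05289421 0.146     ] [ 0.46370499 -0.15226832  0.146     ] yaw 10.883407284205486
[[ 0.405 -0.214  0.   ]
 [ 0.348  0.041  0.   ]
 [ 0.499  0.072  0.   ]]
t 3.15 pos [ 0.4074 -0.0024  0.3595] [-1.7999e+02 -1.0000e-02  3.8000e-01] shift [ 31.3 345.8  99.4] turn [-0.    -0.     0.007]
```

Call:
{"op": "play_rows", "data": {
  "steps": [
    [0, [5, 50, 0], [0, 0, 0]],
    [0, [10, 100, 0], [0, 0, 0]],
    [0, [15, 150, 0], [0, 0, 0]],
    [0, [20, 200, 0], [0, 0, 0]],
    [0, [25, 250, 0], [0, 0, 0]]
  ]
}}

```text
t: 3.65
position: [0.4339, -0.2531, 0.3596]
orientation: [180.0, -0.0, 0.4]
contact_force: [1.3, -0.1, -0.4]
grip_width: 0.057
```

Call:
{"op": "play_rows", "data": {
  "steps": [
    [0, [5, 45, 20], [0, 0, 0]],
    [0, [8, 94, 40], [0, 0, 0]],
    [0, [8, 94, 80], [0, 0, 0]],
    [0, [8, 94, 110], [0, 0, 0]],
    [0, [8, 94, 110], [0, 0, 0]]
  ]
}}

```text
t: 4.15
position: [0.4401, -0.3434, 0.2439]
orientation: [-179.5, 0.4, 0.3]
contact_force: [-1.5, 0.5, 0.3]
grip_width: 0.01
```

```bash
python3 - <<'E'
from h import *
plan((.441,-.348,.25),0)
st=get_state();im=read_camera('wrist');c=cam('wrist',st)
r=pinpoint('bell_head','wrist')
for x in r[:2]: print(np.round(x['location']),round(x['score'],2),onz(c,x['location'],.068).round(4))
for p in ((.441,-.348,.068),(st['position'][0],st['position'][1],st['position'][2]-.097)): 
    q=proj(c,p);print(q)
    cv2.circle(im,tuple(int(v) for v in q),2,(255,0,0),-1)
cv2.imwrite('pics/w2.png',im[...,::-1])
E
```

```text
t 4.15 pos [ 0.4401 -0.3434  0.2439] [-179.51    0.45    0.3 ] shift [ 0.8  4.5 -6.2] turn [-0.009  0.008  0.005]
[323. 215.] 0.86 [ 0.443  -0.3479  0.068 ]
[320.74528293 215.12835811]
[319.32055734 249.66457167]
```

View pics/w2.png

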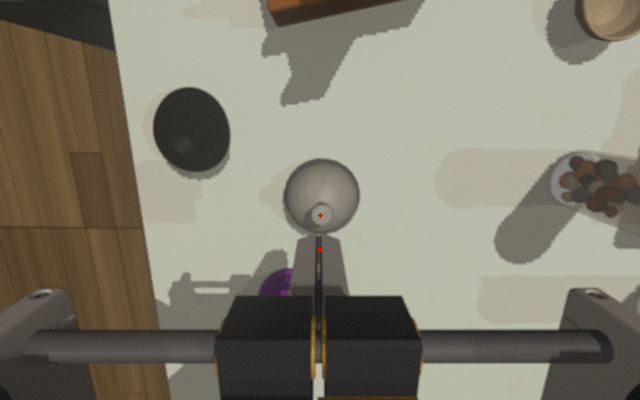

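The bell under the gripper is the steel one: its head is at (320,215), and the projected estimate falls on it. Descending.

```bash
python3 -c "
from h import *
plan((.4415,-.348,.170),0)"
```

```text
t 4.25 pos [ 0.4424 -0.3454  0.2495] [-1.7995e+02  4.0000e-02  3.3000e-01] shift [-0.8  2.6 79.5] turn [-0.001  0.001  0.006]
```

Call:
{"op": "play_rows", "data": {
  "steps": [
    [0, [-0.5, 2.5, 40], [0, 0, 0]],
    [0, [-0.5, 2.5, 70], [0, 0, 0]],
    [0, [-0.5, 2.5, 80], [0, 0, 0]],
    [0, [-0.5, 2.5, 80], [0, 0, 0]]
  ]
}}

```text
t: 4.65
position: [0.4417, -0.3484, 0.17]
orientation: [-180.0, 0.0, 0.3]
contact_force: [0.8, 0.3, -0.7]
grip_width: 0.007
```

Call:
{"op": "play_rows", "data": {
  "steps": [
    [0, [0, 0, 5], [0, 0, 0]],
    [0, [0, 0, 9], [0, 0, 0]],
    [0, [0, 0, 13], [0, 0, 0]],
    [0, [0, 0, 13], [0, 0, 0]],
    [0, [0, 0, 13], [0, 0, 0]]
  ]
}}

```text
t: 5.15
position: [0.4425, -0.3499, 0.158]
orientation: [179.8, -0.2, 0.2]
contact_force: [2.9, -1.2, 3.6]
grip_width: 0.003
```

Call:
{"op": "play_rows", "data": {
  "steps": [
    [0, [0, 0, 2], [0, 0, 0]],
    [0, [0, 0, 3], [0, 0, 0]],
    [0, [0, 0, 3], [0, 0, 0]]
  ]
}}

```text
t: 5.45
position: [0.4425, -0.35, 0.1567]
orientation: [179.8, -0.2, 0.2]
contact_force: [-0.4, 1.5, 15.6]
grip_width: 0.007
```

The plunger is at its hard stop (15.6 N, no further travel). Releasing.

Call:
{"op": "play_rows", "data": {
  "steps": [
    [0, [0, 0, -30], [0, 0, 0]],
    [0, [0, 0, -80], [0, 0, 0]],
    [1, [0, 0, -130], [0, 0, 0]],
    [1, [0, -45, -160], [0, 0, -0.1]],
    [1, [0, -94, -160], [0, 0, -0.19]]
  ]
}}

```text
t: 5.95
position: [0.4417, -0.2586, 0.3177]
orientation: [179.7, -0.2, 11.1]
contact_force: [1.3, -0.4, -0.1]
grip_width: 0.224
```

Call:
{"op": "play_rows", "data": {
  "steps": [
    [1, [-8, -49, 0], [0, 0, 0]],
    [1, [-17, -97, 0], [0, 0, 0]],
    [1, [-26, -145, 0], [0, 0, 0]],
    [1, [-26, -145, 0], [0, 0, 0]],
    [1, [-26, -145, 0], [0, 0, 0]]
  ]
}}

```text
t: 6.45
position: [0.3865, -0.1192, 0.3126]
orientation: [-180.0, 0.1, 11.2]
contact_force: [0.9, -0.7, 0.0]
grip_width: 0.654
```

```bash
python3 - <<'E'
from h import *
plan((.4433,-.043,.212),10.9)
st=get_state();im=read_camera('wrist');c=cam('wrist',st)
for q,z in (('handle',.135),('jar',.01),('bowl',.01)):
  for x in pinpoint(q,'wrist')[:2]: print(q,np.round(x['location']),round(x['score'],2),onz(c,x['location'],z).round(4))
g=np.array([.4433,-.043,.146]);u=np.array([-.189,.982,0]);v=np.array([.982,.189,0])
for s in (-.008,.008):
  for t in (-.12,0,.08):
    q=proj(c,g+u*t+v*s);cv2.circle(im,tuple(int(round(k)) for k in q),2,(255,0,0),-1)
cv2.imwrite('pics/w3.png',im[...,::-1])
E
```

```text
t 6.45 pos [ 0.3865 -0.1192  0.3126] [-1.7998e+02  1.0000e-01  1.1220e+01] shift [ 70.7 -63.6 100.5] turn [-0.     0.002  0.006]
handle [407. 149.] 0.59 [ 0.4472 -0.0559  0.135 ]
handle [377. 138.] 0.19 [ 0.4211 -0.0523  0.135 ]
jar [386.  80.] 0.65 [0.4394 0.0041 0.01  ]
bowl [365. 189.] 0.73 [ 0.446  -0.1237  0.01  ]
bowl [251. 278.] 0.57 [ 0.3239 -0.2756  0.01  ]
```

View pics/w3.png

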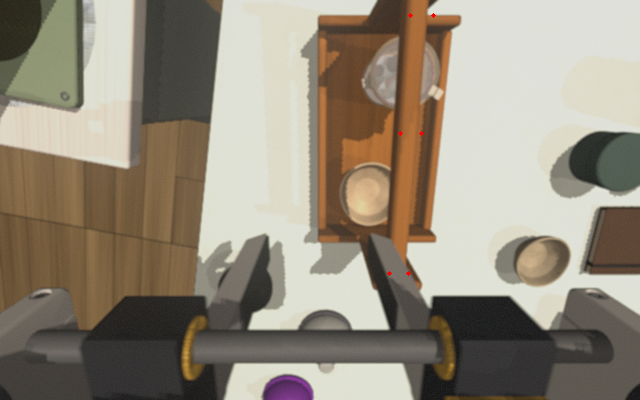

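The dots fall on the bar to within about 4 px, so I move over the balance point and check once more before descending.

Call:
{"op": "play_rows", "data": {
  "steps": [
    [1, [35, -32, 0], [0, 0, 0.01]],
    [1, [70, -64, 0], [0, 0, 0.01]],
    [1, [70, -64, 20], [0, 0, 0.01]],
    [1, [70, -64, 20], [0, 0, 0.01]],
    [1, [70, -64, 20], [0, 0, 0.01]]
  ]
}}

```text
t: 7.15
position: [0.4437, -0.0445, 0.2928]
orientation: [-180.0, 0.1, 10.5]
contact_force: [-0.5, -0.5, 0.7]
grip_width: 0.999
```

```bash
python3 - <<'E'
from h import *
plan((.4433,-.043,.212),10.5)
st=get_state();im=read_camera('wrist');c=cam('wrist',st)
g=np.array([.4433,-.043,.146]);u=np.array([-.189,.982,0]);v=np.array([.982,.189,0])
for s in (-.008,.008):
  for t in (-.05,0,.04,.08):
    q=proj(c,g+u*t+v*s);cv2.circle(im,tuple(int(round(k)) for k in q),2,(255,0,0),-1)
cv2.imwrite('pics/w4.png',im[...,::-1])
E
```

```text
t 7.15 pos [ 0.4437 -0.0445  0.2928] [-1.7996e+02  1.3000e-01  1.0470e+01] shift [ 0.1 -1.4 80.8] turn [-0.001  0.002 -0.   ]
```

View pics/w4.png

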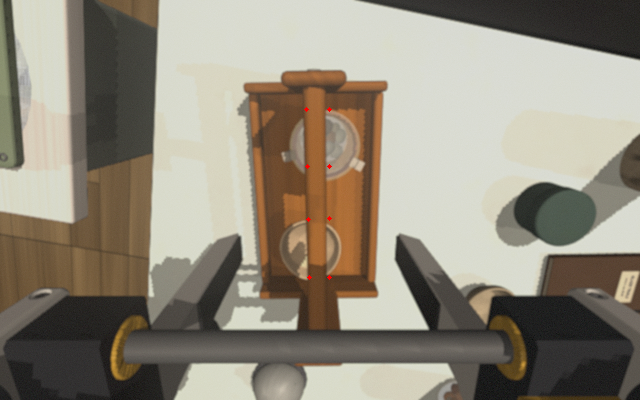

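The bar is centred between the fingers and aligned: its edges are at columns 304–328, and its end at row ~86 matches the prediction. Descending and gripping.

Call:
{"op": "play_rows", "data": {
  "steps": [
    [1, [-1, -1, 40], [0, 0, 0]],
    [1, [-1, -1, 70], [0, 0, 0]],
    [1, [-1, -1, 80], [0, 0, 0]],
    [1, [-1, -1, 80], [0, 0, 0]],
    [0, [-1, -1, 80], [0, 0, 0]]
  ]
}}

```text
t: 7.7
position: [0.4436, -0.0437, 0.2149]
orientation: [179.9, -0.1, 10.5]
contact_force: [1.0, 0.1, 0.9]
grip_width: 0.946
```

Call:
{"op": "play_rows", "data": {
  "steps": [
    [0, [0, 0, 0], [0, 0, 0]],
    [0, [0, 0, 0], [0, 0, 0]],
    [0, [0, 0, 0], [0, 0, 0]],
    [0, [0, 0, 0], [0, 0, 0]],
    [0, [0, 0, 0], [0, 0, 0]]
  ]
}}

```text
t: 8.2
position: [0.4427, -0.0428, 0.2135]
orientation: [180.0, -0.0, 10.6]
contact_force: [-0.3, -0.7, 0.1]
grip_width: 0.523
```

Call:
{"op": "play_rows", "data": {
  "steps": [
    [0, [0, 0, 0], [0, 0, 0]],
    [0, [0, 0, 0], [0, 0, 0]],
    [0, [0, 0, 0], [0, 0, 0]],
    [0, [0, 0, 0], [0, 0, 0]],
    [0, [0, 0, 0], [0, 0, 0]]
  ]
}}

```text
t: 8.7
position: [0.4417, -0.0429, 0.2131]
orientation: [-180.0, 0.2, 10.6]
contact_force: [-2.9, 0.1, 2.6]
grip_width: 0.17
```

Call:
{"op": "play_rows", "data": {
  "steps": [
    [0, [0, 0, 0], [0, 0, 0]],
    [0, [0, 0, -2], [0, 0, 0]],
    [0, [0, 0, -5], [0, 0, 0]],
    [0, [0, 0, -10], [0, 0, 0]],
    [0, [0, 0, -15], [0, 0, 0]]
  ]
}}

```text
t: 9.2
position: [0.4423, -0.0427, 0.2281]
orientation: [-180.0, 0.0, 10.5]
contact_force: [0.9, 0.2, -8.0]
grip_width: 0.17
```

```bash
python3 - <<'E'
from h import *
n=read_camera('side');s=get_state();print(s['contact_force'],s['torque'],s['position'],s['orientation'],s['grip_width'])
cv2.imwrite('pics/s2.png',cv2.resize(n[130:330,170:430],(780,600))[...,::-1])
E
```

```text
[ 0.22204447  0.77346778 -7.11048093] [ 0.00101691 -0.17673142 -0.01595752] [ 0.44298775 -0.04289673  0.22922537] [ 1.79982160e+02 -5.93881336e-02  1.05424304e+01] 0.16408791637558753
```

View pics/s2.png

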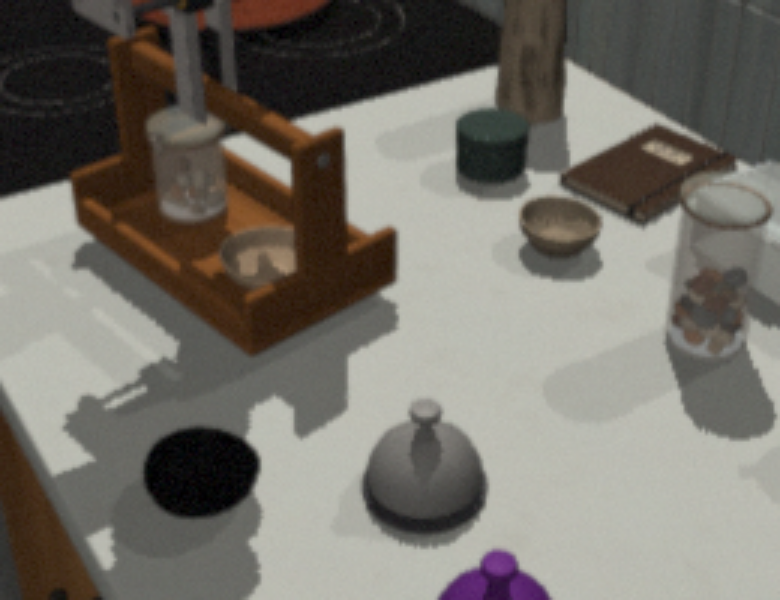

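The carrier is off the counter at full weight (~7.5 N) and looks level, with jar and bowl standing and the plunger back up. Lifting the rest.

Call:
{"op": "play_rows", "data": {
  "steps": [
    [0, [0, 0, -6], [0, 0, 0]],
    [0, [0, 0, -14], [0, 0, 0]],
    [0, [0, 0, -22], [0, 0, 0]],
    [0, [0, 0, -30], [0, 0, 0]],
    [0, [0, 0, -36], [0, 0, 0]]
  ]
}}

```text
t: 9.75
position: [0.443, -0.043, 0.2655]
orientation: [180.0, -0.1, 10.5]
contact_force: [-0.2, -0.2, -6.7]
grip_width: 0.167
```

Call:
{"op": "play_rows", "data": {
  "steps": [
    [0, [0, 0, -8], [0, 0, 0]],
    [0, [0, 0, -16], [0, 0, 0]],
    [0, [0, 0, -23], [0, 0, 0]],
    [0, [0, 0, -28], [0, 0, 0]],
    [0, [0, 0, -30], [0, 0, 0]]
  ]
}}

```text
t: 10.25
position: [0.4429, -0.043, 0.2951]
orientation: [180.0, -0.1, 10.5]
contact_force: [-0.3, -0.6, -7.8]
grip_width: 0.168
```

Call:
{"op": "play_rows", "data": {
  "steps": [
    [0, [0, 0, 0], [0, 0, 0]],
    [0, [0, 0, 0], [0, 0, 0]],
    [0, [0, 0, 0], [0, 0, 0]],
    [0, [0, 0, 0], [0, 0, 0]],
    [0, [0, 0, 0], [0, 0, 0]]
  ]
}}

```text
t: 10.75
position: [0.4425, -0.0428, 0.2941]
orientation: [-180.0, 0.0, 10.5]
contact_force: [-0.2, -0.5, -8.3]
grip_width: 0.168
```

```bash
python3 - <<'E'
from h import *
n=read_camera('side');s=get_state();print(s['t'],s['contact_force'],s['torque'],s['position'],s['orientation'],s['grip_width'])
cv2.imwrite('pics/s3.png',cv2.resize(n[80:330,170:430],(624,600))[...,::-1])
E
```

```text
10.8 [-0.2006222   0.86474368 -8.8567094 ] [ 0.02445043  0.0825804  -0.0031612 ] [ 0.44253432 -0.0428556   0.2941596 ] [-1.79990710e+02  1.97872336e-02  1.05446297e+01] 0.16887090134510768
```

View pics/s3.png

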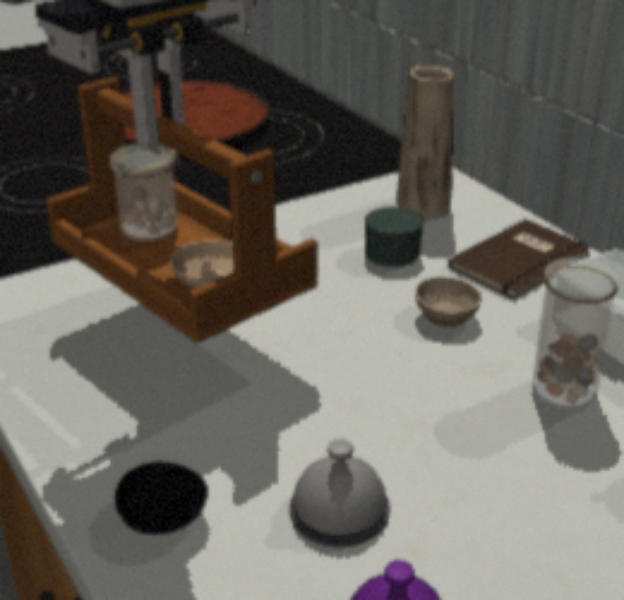

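```bash
python3 - <<'E'
from h import *
d=cam('side');a=np.radians(10.6);M=np.array([[np.cos(a),-np.sin(a)],[np.sin(a),np.cos(a)]])
u=M@[0,1];c0=np.array([.4425,-.0429])-.012*u
for t in (0,.1,-.1):  # tilt: + raises the +y end
  for nm,(x,y,z) in dict(near=(-.07,-.12,0),right=(.07,-.12,0),left=(-.07,.12,0),ptopN=(-.022,-.12,.152),ptopF=(-.022,.12,.152)).items():
    print(t,nm,((proj(d,np.r_[c0+M@[x,y],.081+z+t*(y-.012)])-[170,80])*2.4).round(0),end=' ')
  print()
E
```

```text
0 near [192. 343.] 0 right [315. 285.] 0 left [ 48. 241.] 0 ptopN [228. 163.] 0 ptopF [71. 83.] 
0.1 near [193. 355.] 0.1 right [315. 297.] 0.1 left [ 47. 231.] 0.1 ptopN [229. 178.] 0.1 ptopF [70. 72.] 
-0.1 near [191. 330.] -0.1 right [314. 273.] -0.1 left [ 50. 250.] -0.1 ptopN [227. 147.] -0.1 ptopF [73. 94.]
```

Call:
{"op": "play_rows", "data": {
  "steps": [
    [0, [0, 0, 0], [0, 0, 0]],
    [0, [0, 0, 0], [0, 0, 0]],
    [0, [0, 0, 0], [0, 0, 0]],
    [0, [0, 0, 0], [0, 0, 0]],
    [0, [0, 0, 0], [0, 0, 0]]
  ]
}}

```text
t: 11.3
position: [0.4426, -0.0429, 0.2944]
orientation: [180.0, -0.0, 10.5]
contact_force: [-0.1, 0.4, -8.1]
grip_width: 0.166
```

Call:
{"op": "play_rows", "data": {
  "steps": [
    [0, [0, 0, 0], [0, 0, 0]],
    [0, [0, 0, 0], [0, 0, 0]],
    [0, [0, 0, 0], [0, 0, 0]],
    [0, [0, 0, 0], [0, 0, 0]],
    [0, [0, 0, 0], [0, 0, 0]]
  ]
}}

```text
t: 11.8
position: [0.4426, -0.0429, 0.2943]
orientation: [180.0, 0.0, 10.5]
contact_force: [-1.4, -1.3, -8.2]
grip_width: 0.17
```

Call:
{"op": "play_rows", "data": {
  "steps": [
    [0, [0, 0, 0], [0, 0, 0]],
    [0, [0, 0, 0], [0, 0, 0]],
    [0, [0, 0, 0], [0, 0, 0]],
    [0, [0, 0, 0], [0, 0, 0]],
    [0, [0, 0, 0], [0, 0, 0]]
  ]
}}

```text
t: 12.3
position: [0.4426, -0.0429, 0.2943]
orientation: [180.0, 0.0, 10.5]
contact_force: [-0.5, 0.2, -8.5]
grip_width: 0.165
```

Call:
{"op": "play_rows", "data": {
  "steps": [
    [0, [0, 0, 0], [0, 0, 0]],
    [0, [0, 0, 0], [0, 0, 0]],
    [0, [0, 0, 0], [0, 0, 0]],
    [0, [0, 0, 0], [0, 0, 0]],
    [0, [0, 0, 0], [0, 0, 0]]
  ]
}}

```text
t: 12.8
position: [0.4426, -0.0429, 0.2944]
orientation: [180.0, 0.0, 10.5]
contact_force: [-0.6, 0.1, -8.9]
grip_width: 0.168
```

Call:
{"op": "play_rows", "data": {
  "steps": [
    [0, [0, 0, 0], [0, 0, 0]],
    [0, [0, 0, 0], [0, 0, 0]],
    [0, [0, 0, 0], [0, 0, 0]],
    [0, [0, 0, 0], [0, 0, 0]],
    [0, [0, 0, 0], [0, 0, 0]]
  ]
}}

```text
t: 13.3
position: [0.4426, -0.0429, 0.2943]
orientation: [180.0, 0.0, 10.5]
contact_force: [0.5, -0.1, -7.8]
grip_width: 0.167
```

```bash
python3 - <<'E'
from h import *
n=read_camera('side');o=cv2.imread('pics/s3.png');m=cv2.resize(n[80:330,170:430],(624,600))[...,::-1]
g=lambda a:np.float32(cv2.cvtColor(np.ascontiguousarray(a),cv2.COLOR_BGR2GRAY))
for nm,s in (('near end',np.s_[150:330,160:320]),('far end',np.s_[70:250,40:130])): print(nm,cv2.phaseCorrelate(g(o[s]),g(m[s])))
for k in ('jar','bowl','carrier'): print(k,[(np.round(x['location']),round(x['score'],2)) for x in pinpoint(k,'side')[:1]])
E
```

```text
near end ((0.015228458637039921, -0.11663027518585523), 0.7990247944990794)
far end ((0.0038398446254248597, 0.03370554047620544), 0.762283003654009)
jar [(array([234., 173.]), 0.77)]
bowl [(array([238., 293.]), 0.89)]
carrier [(array([243., 192.]), 0.66)]
```

Call:
{"op": "play_rows", "data": {
  "steps": [
    [0, [0, 0, 0], [0, 0, 0]],
    [0, [0, 0, 0], [0, 0, 0]],
    [0, [0, 0, 0], [0, 0, 0]],
    [0, [0, 0, 0], [0, 0, 0]],
    [0, [0, 0, 0], [0, 0, 0]]
  ]
}}

```text
t: 14.0
position: [0.4426, -0.0429, 0.2943]
orientation: [180.0, -0.0, 10.5]
contact_force: [-0.6, -0.1, -7.9]
grip_width: 0.169
```

The carrier is still and level, with no drift over 2.5 s. Handing in.

```bash
python3 -c "
from station import *
print(finish_job())"
```

```text
the job is handed in; nothing more can be done
None
```

I pressed the steel bell to its stop and let it spring back. I then gripped the carrier's handle bar about 12 mm from its middle towards the jar, lifted it about 81 mm, and held it for over 3 s before handing in. `finish_job` gave no verdict.

- **Bell:** at the stop the force rose to 15.6 N with almost no further travel. In the later side pictures the plunger is back up.
- **Carrier:** the last side-camera comparison showed no drift over 2.5 s. By eye its tilt against a level model is within about 0.03 rad; one corner read 9 px off and the others within about 6 px. The fingers stopped at about 16 mm, the bar's thickness, and the load was about 8 N.
- **Jar and bowl:** the last viewed picture (t = 10.8 s) shows both standing in the carrier, with the bystanders and look-alikes in place.
- **Disagreement:** in the last check, the network's best hit for "bowl" was the black look-alike, so it did not confirm the cream bowl. I rely on the picture and the unchanged image for that.

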